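# Wind the shaker's ratchet to the marked tooth

## Task

Wind the ratchet wheel on top of the platform shaker clockwise (seen from above) until its pointer arm stands at the upright index post and the sprung pawl has caught that tooth, so that the wheel holds the clamping bar open there by itself when you let go. Do not wind past that tooth, for the pawl will not let the wheel back. Leave the flask, the jar and the tip box standing undisturbed.

Things in the scene. Friction and masses are not known exactly. Their poses are not given: they have to be found in the camera images.
- shaker: Platform shaker, fixed to the bench: white housing, aluminium platform 300 mm (its x) by 420 mm (its y), top of platform 90 mm above the bench. Origin: centre of the underside; z up; at yaw 0 its x points away from the robot. The wheel's vertical axis is at x 0, y +90 mm in this frame; two steel clamping bars, up to 34 mm above the platform, lie on the -y side.
- wheel (a joint): Wheel angle in rad, growing clockwise seen from above, range -0.06 to 3.6. Left alone it rests, held by the pawl, within 0.05 rad of a multiple of pi/6 (12 teeth). It starts caught at 0 or pi/6. At 0 the pointer points along the shaker's -x; at angle q along the shaker-frame direction pi - q (counterclockwise from +x).
- hub (a point): On the wheel's axis, 32 mm above the platform (top of the pointer arm). The wheel is steel with saw teeth, 120 mm across, its top 18 mm above the platform. A spring turns it back counterclockwise with 0.25 N m at angle 0, rising to about 0.4 N m: let go between two teeth, it runs back to the tooth last passed and the pawl stops it there. The pawl blocks all turning back beyond that.
- crank (a point): Centre of the top of the crank post, the part to push: an upright black round post on the pointer arm, 18 mm in diameter, 55 mm from the wheel's axis. It stands 56 mm above the arm; its top is 88 mm above the platform, 178 mm above the bench. Pushing it round takes about 5 to 11 N.
- pointer (a point): Outer tip of the black pointer arm, 85 mm from the wheel's axis on the same radius as the crank post, 28 mm above the platform. The arm is 18 mm wide (8 mm at the tip) and 8 mm thick, its top 32 mm above the platform.
- pawl (a joint): Angle in rad of the sprung brass pawl (about 60 mm long, lower than the pointer arm, on the wheel's side towards the clamping bars): about 0 when fallen in behind a tooth, growing to about 0.2 as it rides over a tooth's tip.
- bar (a joint): Travel in m of the sliding clamping bar (280 mm steel bar parallel to the shaker's x) towards the wheel, away from the fixed bar: 0.020 m per radian of wheel angle. The wheel draws it; leave it to the wheel.
- index (a point): Centre of the top of the index post: upright dark steel post with a head, 20 mm in diameter, 45 mm high, fixed to the platform 100 mm from the wheel's axis, just beyond the pointer's reach. It stands in one of four holes, at wheel angles 2, 3, 4 or 5 times pi/6; the others hold flat 3 mm plugs. When the pointer points at it, pointer tip and post centre are 15 mm apart horizontally.
- flask: Bystander: glass conical flask, 88 mm wide, 120 mm high, loose on the bench by the shaker. Origin: centre of the underside.
- jar: Bystander: white jar with blue cap, 72 mm wide, 120 mm high, loose on the bench by the shaker. Origin: centre of the underside.
- tipbox: Bystander: blue box with clear lid, 122 by 87 mm, 77 mm high, loose on the bench by the shaker. Origin: centre of the underside.

How it is judged:
By the outcome, as a careful person would: the job done as asked, in the order asked, and still so for the second after the job is handed in, with the robot touching nothing.
It also fails if it takes over 51 s, if anything falls off the work surface, if the arm or the gripper's body presses on something with over 40 N, if the wrist force passes 120 N, or if a joint passes its speed limit or range.

## Robot

A 6-joint arm with a two-finger parallel gripper is mounted at the origin on the work surface. World frame = base frame: x ahead of the robot, y to its left, z up, the work surface at z = 0. Lengths are in m, angles in rad, forces in N, time in s.
With the tool pointing down it reaches from about 0.35 to 0.775 m from the base axis. Payload 5.5 kg.
Tool frame: the origin (TCP) lies midway between the tips of the shut fingers; the grasp point (between the pads) lies 19 mm behind it (env.hold_point_z is the distance from the TCP to the grasp point, in m); z points along the fingers, y is the line along which they close (so a half turn about z gives the same grasp; the last joint's range is limited). The gripper opens to 85 mm and grips with 20 to 120 N. Pads are 22 mm wide; open, the fingers measure 114 mm over their backs; the gripper's body (76 mm by 85 mm) begins 54 mm behind the grasp point. The pads swing forward as they close: fully open they stand 13 mm farther back than shut.
Start: joints at [-1.426, 0.313, 0.046, 1.304, 0, 1.431], TCP at [0.162, -0.552, 0.194] pointing down, gripper open.
Joint ranges: [-2.76, 2.76], [-0.86, 1.69], [-1.03, 1.26], [-2.2, 2.34], [-1.47, 1.5], [-3.14, 3.14]. Speed limits (rad/s): [2.57, 2.57, 3.14, 3.14, 3.14, 3.14].

## Interface

Orientations are given as a unit quaternion [w, x, y, z].
In Python, from workcell import env, read_camera gives the robot as it stands. The module is installed in compiled form; this text tells all that it offers.
- The arm moves only by the tool carry_out, never from a script. Its argument "moves" is a list of rows, each an object of numbers: "tx", "ty", "tz": the shift along the world's x, y, z in cm; "wx", "wy", "wz": the turn, a rotation vector about the world's x, y, z in rad; "claw": the closure, from -1 (fully open) to 1 (shut). A call has 1 to 8 rows; each row shifts and turns the commanded pose from where the row before left it; what a row does not reach is not made up. A row lasts 1/8 s, in which the tool goes at most 62.5 mm and 10.7 degrees, less where a joint would pass 70% of its speed; a pose out of reach is approached as far as the arm can. A call is refused whole if a number of a shift passes 6.25 or a number of a turn 0.188, either way. A call with a gripper value outside its range is refused whole. The fingers move at their own pace and stop on an object; "newtons" is the grip in N (left out, the last holds). Time passes only in rows, so rows that do not move let the fingers close. It gives the time, the measured TCP pose, the force, the opening and the grip force at its end, in the units of the state.
- env.get_state(): the state, without advancing time (a new reading comes with each control period).
- read_camera(name): name is "scene" or "top" or "wrist"; returns a dict with "image" (420x560x3 uint8, blue, green, red), "z_map" (420x560 float32, m along the optical axis (not along the pixel's ray), 0 where there is no reading), "fx", "fy", "cx", "cy" (pixels), "camera_from_world" (4x4, takes a point from world to camera coordinates); the wrist camera has in their place "hand_eye" (4x4, takes a point from camera to tool coordinates, whose origin is the TCP and whose axes are the flange's). Camera axes: x right, y down, z forward; pixel columns grow to the right and rows downward; lengths in m; the calibration is good to about 2 mm. A picture is of the moment at which its call begins: read the wrist's pose just before it.
- env.hand_in(): hands the job in; it is judged then, once.
The state is a dict: "clock": time; "joint_pos": joint angles; "qvel": joint speeds; "tau": joint torques, N m; "tcp_pos": TCP position; "orientation": TCP orientation; "wrist_force": force on the tool from outside, world axes, zero at the start; "ft_torque": the same for the moment, N m; "finger_gap": finger opening in m; "grip_force": force on a finger pad.
Only numpy, scipy, OpenCV 4.12 (cv2) and the standard library are available. Lean on these libraries where they do the work, as an engineer would, in place of code of your own. Each camera call takes 0.05 s, during which the arm holds its last target. There are 200 camera calls.

## Working session

There is one attempt and no reset: what is moved stays moved. The work goes in short steps, Python scripts to look and compute and a tool call to move; the robot and the scene stay as the last step left them, time stands still between calls to the robot, and variables do not carry over. Pictures are saved under pics/ and viewed, at most 10 in all, crops included, and the job is handed in when it is done.

Besides the shell and the picture viewer there is one more tool, called after "Emit:" as name([rows], argument=value, ...), one row to a line, values as JSON. carry_out: Moves the arm, as the interface text tells. Its arguments: {"type":"object","properties":{"moves":{"type":"array","items":{"type":"object","properties":{"tx":{"type":"number"},"ty":{"type":"number"},"tz":{"type":"number"},"wx":{"type":"number"},"wy":{"type":"number"},"wz":{"type":"number"},"claw":{"type":"number"}}}},"newtons":{"type":"number"}},"required":["moves"]}

```bash
mkdir -p pics
cat > h.py <<'E'
import numpy as np, cv2
from workcell import env, read_camera
def world(c):
    z=c["z_map"]; v,u=np.indices(z.shape)
    P=np.stack([(u-c["cx"])/c["fx"]*z,(v-c["cy"])/c["fy"]*z,z,np.ones_like(z)],-1)
    return (P@np.linalg.inv(c["camera_from_world"]).T)[...,:3]
def ray(c,u,v,h):
    M=np.linalg.inv(c["camera_from_world"]); d=M[:3,:3]@[(u-c["cx"])/c["fx"],(v-c["cy"])/c["fy"],1]
    return M[:3,3]+d*(h-M[2,3])/d[2]
def proj(c,p):
    q=c["camera_from_world"]@np.append(p,1); return q[0]/q[2]*c["fx"]+c["cx"],q[1]/q[2]*c["fy"]+c["cy"]
E
python3 - <<'E'
from h import *
for n in("top","scene"):
    c=read_camera(n); cv2.imwrite(f"pics/{n}0.png",c["image"]); np.savez(f"{n}0.npz",**c)
    print(n,c["fx"],np.linalg.inv(c["camera_from_world"]).round(3).tolist())
print(env.get_state())
E
```

```text
top 413.18792471112215 [[0.002, -0.986, 0.169, 0.376], [-1.0, 0.003, 0.03, -0.027], [-0.03, -0.169, -0.985, 1.055], [0.0, 0.0, 0.0, 1.0]]
scene 530.7034181377131 [[0.757, 0.547, -0.357, 1.011], [0.653, -0.628, 0.423, -0.549], [0.007, -0.554, -0.833, 1.212], [0.0, 0.0, 0.0, 1.0]]
{'clock': 0.1, 'joint_pos': array([-1.42560083e+00,  3.13941010e-01,  4.51346259e-02,  1.30356133e+00,
       -8.91686627e-06,  1.43120938e+00]), 'qvel': array([-0.00081878, -0.0010684 ,  0.00234028,  0.00262999,  0.00045784,
       -0.00093948]), 'tau': array([ 3.59522746e-03, -4.81723773e+01,  2.99245566e+01,  1.25214615e-02,
       -1.56299848e-04,  1.47813904e-05]), 'tcp_pos': array([ 0.16147107, -0.55136702,  0.19360631]), 'orientation': array([-7.85678482e-04,  9.89879181e-01,  1.41910499e-01, -6.66171081e-06]), 'wrist_force': array([-0.21289008, -0.06699416, -0.06108269]), 'ft_torque': array([0.02527912, 0.03864276, 0.00642736]), 'grip_force': 0.0, 'finger_gap': 0.0855222435422151}
```

View pics/top0.png

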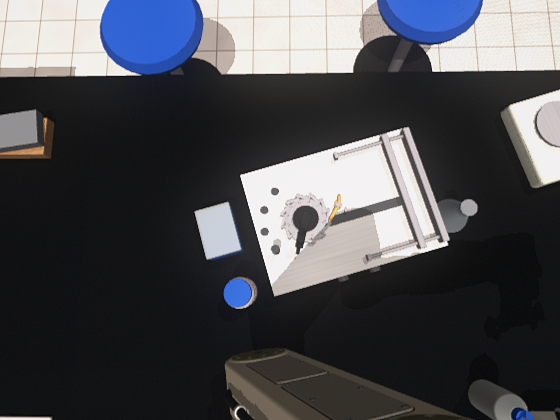

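View pics/scene0.png

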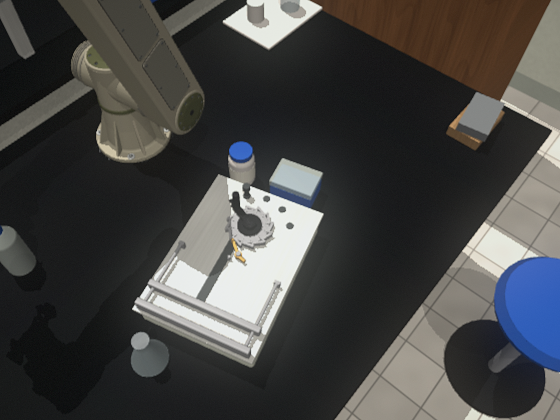

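The top view shows the shaker (corners near (241,175), (408,127), (449,243) and (275,296)), the wheel at (305,217) and the pointer towards (300,250). The hole spots are at (275,191), (264,210), (264,232) and (276,249), and the last one looks like the post. In the scene view the post is near (247,190), with the jar and tip box on the wheel's side.

Run:
```python
from h import *
c=dict(np.load("top0.npz")); s=dict(np.load("scene0.npz"))
W=world(c)
m=((abs(W[...,2]-.09)<.012)&(W[...,0]>.2)&(W[...,0]<.75)&(abs(W[...,1])<.4)).astype(np.uint8)
m=cv2.morphologyEx(m,cv2.MORPH_OPEN,np.ones((3,3)))
n,l,st,ce=cv2.connectedComponentsWithStats(m); k=1+st[1:,4].argmax()
pts=W[l==k][:,:2].astype(np.float32); r=cv2.minAreaRect(pts*1000); print("rect mm",r)
b=cv2.boxPoints(r)/1000; print(b.round(3).tolist())
ctr=np.array(r[0])/1000
# long side direction = shaker y
e=[b[1]-b[0],b[2]-b[1]]; y=max(e,key=np.linalg.norm); y=y/np.linalg.norm(y)
if y[1]<0:y=-y
x=np.array([y[1],-y[0]]); yaw=np.arctan2(x[1],x[0]); print("yaw",yaw)
hub=ctr+.09*y; print("ctr",ctr,"hub",hub)
def P(q,rad,h):
    a=yaw+np.pi-q; return np.array([hub[0]+rad*np.cos(a),hub[1]+rad*np.sin(a),h])
for n_,cc,box in(("top",c,(225,165,130,120)),("scene",s,(200,140,140,130))):
    x0,y0,w,h=box; f=5 if n_=="top" else 4
    im=cv2.resize(cc["image"][y0:y0+h,x0:x0+w],None,fx=f,fy=f,interpolation=cv2.INTER_CUBIC)
    def dot(p,col):
        u,v=proj(cc,p); cv2.circle(im,(int((u-x0+.5)*f),int((v-y0+.5)*f)),3,col,-1)
    for k in range(2,6): dot(P(k*np.pi/6,.1,.09),(0,0,255)); dot(P(k*np.pi/6,.1,.135),(0,255,255))
    for k in(0,1): dot(P(k*np.pi/6,.085,.118),(0,255,0)); dot(P(k*np.pi/6,.055,.178),(255,0,255))
    dot(np.append(hub,.122),(255,0,0)); cv2.imwrite(f"pics/{n_}1.png",im)
```

```text
rect mm ((548.3710327148438, -146.64163208007812), (300.3062744140625, 418.7392883300781), 16.3230037689209)
[[0.3449999988079071, 0.012000000104308128], [0.46299999952316284, -0.38999998569488525], [0.7509999871253967, -0.3050000071525574], [0.6340000033378601, 0.09600000083446503]]
yaw 0.2848903
ctr [ 0.54837103 -0.14664163] hub [ 0.52307634 -0.06026931]
```

View pics/top1.png

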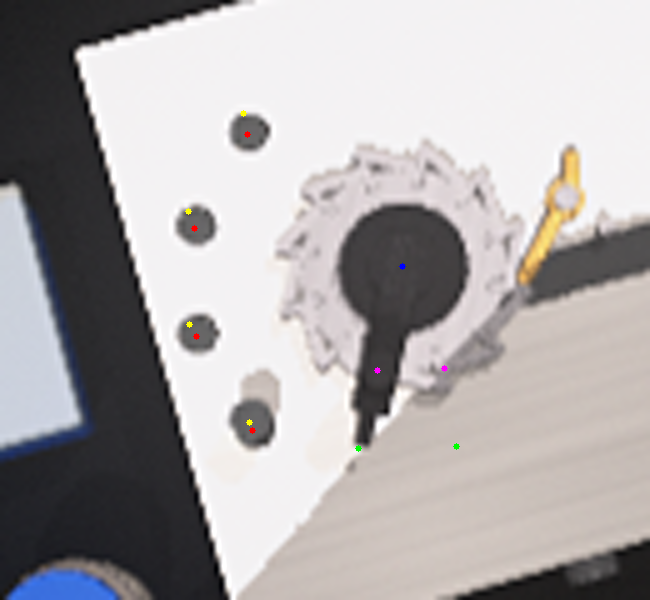

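View pics/scene1.png

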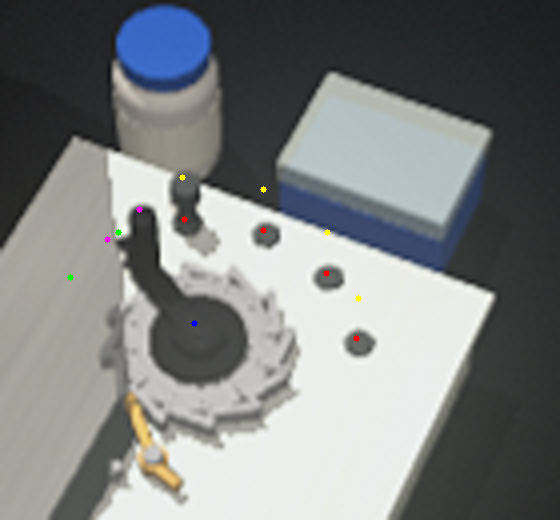

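The post stands in the hole at 2·pi/6 and the pointer is at pi/6, so the wheel has to go one tooth. The fit gives the platform as 300 x 419 mm, and the predicted hole, pointer and crank points land on the image. I'll push with shut fingers along world direction 58°.

Emit:
carry_out([
  {"tx": 3,"ty": 5,"tz": 1,"wz": 0.1,"claw": 1},
  {"tx": 3,"ty": 5,"tz": 1,"wz": 0.1,"claw": 1},
  {"tx": 3,"ty": 5,"wz": 0.1,"claw": 1},
  {"tx": 3,"ty": 5,"wz": 0.1,"claw": 1},
  {"tx": 3,"ty": 5,"wz": 0.1,"claw": 1},
  {"tx": 3,"ty": 5,"wz": 0.1,"claw": 1},
  {"tx": 3,"ty": 5,"wz": 0.1,"claw": 1},
  {"tx": 3,"ty": 5,"wz": 0.03,"claw": 1},
])

```text
invalid input at $.moves[0]: expected keys tx, ty, tz, wx, wy, wz, claw
```

Emit:
carry_out([
  {"tx": 2.5,"ty": 3.8,"claw": 1},
  {"tx": 2.6,"ty": 3.9,"claw": 1},
  {"claw": 1},
  {"claw": 1},
])

```text
invalid input at $.moves[0]: expected keys tx, ty, tz, wx, wy, wz, claw
```

Emit:
carry_out([
  {"tx": 3,"ty": 5,"tz": 1,"wx": 0,"wy": 0,"wz": 0.1,"claw": 1},
  {"tx": 3,"ty": 5,"tz": 1,"wx": 0,"wy": 0,"wz": 0.1,"claw": 1},
  {"tx": 3,"ty": 5,"tz": 0,"wx": 0,"wy": 0,"wz": 0.1,"claw": 1},
  {"tx": 3,"ty": 5,"tz": 0,"wx": 0,"wy": 0,"wz": 0.1,"claw": 1},
  {"tx": 3,"ty": 5,"tz": 0,"wx": 0,"wy": 0,"wz": 0.1,"claw": 1},
  {"tx": 3,"ty": 5,"tz": 0,"wx": 0,"wy": 0,"wz": 0.1,"claw": 1},
  {"tx": 3,"ty": 5,"tz": 0,"wx": 0,"wy": 0,"wz": 0.1,"claw": 1},
  {"tx": 3,"ty": 5,"tz": 0,"wx": 0,"wy": 0,"wz": 0.03,"claw": 1},
])

```text
clock: 1.1
tcp_pos: [0.4021, -0.1501, 0.2143]
orientation: [0.0, 0.874, 0.486, 0.0]
wrist_force: [0.1, -0.8, 0.1]
finger_gap: -0.0001
grip_force: 0.0
```

Emit:
carry_out([
  {"tx": 2.5,"ty": 3.8,"tz": 0,"wx": 0,"wy": 0,"wz": 0,"claw": 1},
  {"tx": 2.6,"ty": 3.9,"tz": 0,"wx": 0,"wy": 0,"wz": 0,"claw": 1},
  {"tx": 0,"ty": 0,"tz": 0,"wx": 0,"wy": 0,"wz": 0,"claw": 1},
  {"tx": 0,"ty": 0,"tz": 0,"wx": 0,"wy": 0,"wz": 0,"claw": 1},
])

```text
clock: 1.6
tcp_pos: [0.4521, -0.0747, 0.214]
orientation: [-0.0, 0.874, 0.486, -0.0]
wrist_force: [-0.0, -0.9, 0.1]
finger_gap: 0.0001
grip_force: 0.0
```

Emit:
carry_out([
  {"tx": 0,"ty": 0,"tz": -2.5,"wx": 0,"wy": 0,"wz": 0,"claw": 1},
  {"tx": 0,"ty": 0,"tz": -2.5,"wx": 0,"wy": 0,"wz": 0,"claw": 1},
  {"tx": 0,"ty": 0,"tz": -2.0,"wx": 0,"wy": 0,"wz": 0,"claw": 1},
  {"tx": 0,"ty": 0,"tz": 0,"wx": 0,"wy": 0,"wz": 0,"claw": 1},
])

```text
clock: 2.1
tcp_pos: [0.4506, -0.0756, 0.1431]
orientation: [-0.001, 0.875, 0.485, -0.001]
wrist_force: [1.1, 0.9, 0.5]
finger_gap: -0.0002
grip_force: 0.0
```

Emit:
carry_out([
  {"tx": 0.25,"ty": 0.4,"tz": 0,"wx": 0,"wy": 0,"wz": 0,"claw": 1},
  {"tx": 0.25,"ty": 0.4,"tz": 0,"wx": 0,"wy": 0,"wz": 0,"claw": 1},
  {"tx": 0.2,"ty": 0.3,"tz": 0,"wx": 0,"wy": 0,"wz": 0,"claw": 1},
  {"tx": 0,"ty": 0,"tz": 0,"wx": 0,"wy": 0,"wz": 0,"claw": 1},
])

```text
clock: 2.6
tcp_pos: [0.46, -0.0636, 0.1448]
orientation: [0.0, 0.874, 0.486, 0.0]
wrist_force: [-0.2, -0.9, -0.3]
finger_gap: -0.0002
grip_force: 0.0
```

```bash
cat > look.py <<'E'
import sys
from h import *
a=read_camera("top")["image"][165:285,225:355]; b=read_camera("scene")["image"][140:260,200:330]
cv2.imwrite(f"pics/{sys.argv[1]}.png",cv2.resize(np.hstack([a,b]),(780,360),interpolation=cv2.INTER_CUBIC))
E
python3 look.py l1
```

```text
(no output)
```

View pics/l1.png

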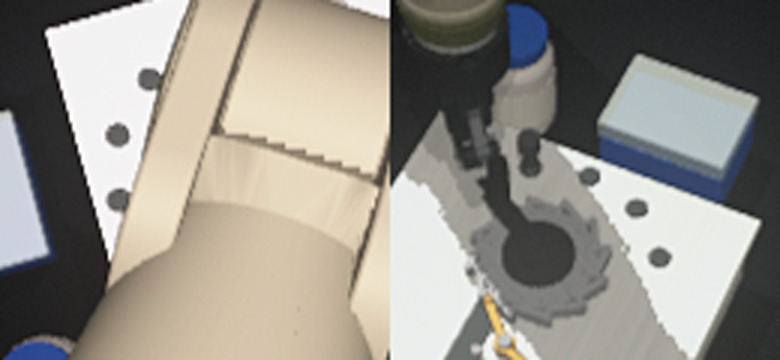

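The right half (scene camera) shows the shut fingers at (480,160), just behind the crank post. The wheel hasn't moved. Next I push on, watching the force.

Emit:
carry_out([
  {"tx": 0.2,"ty": 0.35,"tz": 0,"wx": 0,"wy": 0,"wz": 0,"claw": 1},
  {"tx": 0.2,"ty": 0.35,"tz": 0,"wx": 0,"wy": 0,"wz": 0,"claw": 1},
  {"tx": 0.2,"ty": 0.35,"tz": 0,"wx": 0,"wy": 0,"wz": 0,"claw": 1},
  {"tx": 0.2,"ty": 0.35,"tz": 0,"wx": 0,"wy": 0,"wz": 0,"claw": 1},
])

```text
clock: 3.2
tcp_pos: [0.4677, -0.0496, 0.1444]
orientation: [0.0, 0.874, 0.486, 0.0]
wrist_force: [0.5, -0.0, 0.3]
finger_gap: -0.0
grip_force: 0.0
```

Emit:
carry_out([
  {"tx": 0.2,"ty": 0.35,"tz": 0,"wx": 0,"wy": 0,"wz": 0,"claw": 1},
  {"tx": 0.2,"ty": 0.3,"tz": 0,"wx": 0,"wy": 0,"wz": 0,"claw": 1},
  {"tx": 0.2,"ty": 0.3,"tz": 0,"wx": 0,"wy": 0,"wz": 0,"claw": 1},
  {"tx": 0,"ty": 0,"tz": 0,"wx": 0,"wy": 0,"wz": 0,"claw": 1},
])

```text
clock: 3.7
tcp_pos: [0.4737, -0.0402, 0.1444]
orientation: [0.0, 0.874, 0.486, -0.0]
wrist_force: [0.0, 0.1, -0.3]
finger_gap: 0.0003
grip_force: 0.0
```

```bash
python3 look.py l2
```

```text
(no output)
```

View pics/l2.png

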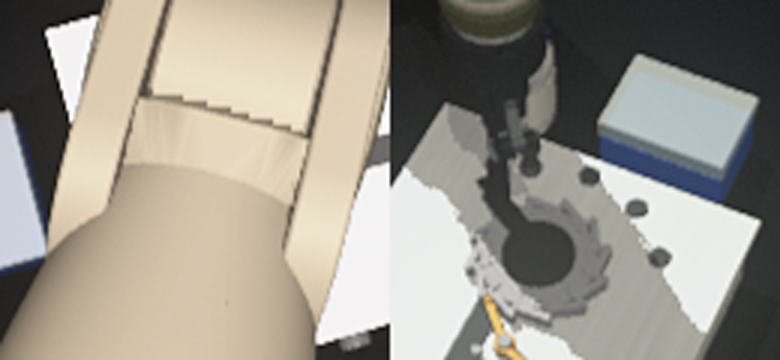

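Run:
```python
from h import *
s=read_camera("scene"); st=env.get_state(); W=world(s)
im=s["image"][140:240,205:315].copy(); f=7; im=cv2.resize(im,None,fx=f,fy=f,interpolation=cv2.INTER_CUBIC)
hub=np.array([.5231,-.0603])
def dot(p,c):
    u,v=proj(s,p); cv2.circle(im,(int((u-204.5)*f),int((v-139.5)*f)),4,c,-1); print(np.round(p,4),round(u,1),round(v,1))
for h in(.122,.178): dot(np.array([.4697,-.0472,h]),(255,0,255))
dot(st["tcp_pos"],(0,255,255)); dot(st["tcp_pos"]+[0,0,.05],(0,255,0)); dot(np.append(hub,.122),(255,0,0))
print(st["joint_pos"],st["wrist_force"])
m=(W[...,2]>.13)&(W[...,2]<.2)&(np.hypot(W[...,0]-.47,W[...,1]+.045)<.06)
for z in np.arange(.13,.2,.01):
    k=m&(abs(W[...,2]-z)<.005); print(z,k.sum(),W[k].mean(0).round(4),W[k].std(0).round(4))
cv2.imwrite("pics/s2.png",im)
```

```text
[ 0.4697 -0.0472  0.122 ] 235.6 204.9
[ 0.4697 -0.0472  0.178 ] 234.5 191.8
[ 0.4735 -0.0404  0.1444] 238.2 198.9
[ 0.4735 -0.0404  0.1944] 237.2 186.9
[ 0.5231 -0.0603  0.122 ] 248.1 220.3
[-2.54225180e-01  1.43877828e-01 -2.96719977e-01  1.13025892e+00
 -1.26265550e-04  1.87256835e+00] [ 0.43199778 -0.93832695  0.21652416]
0.13 13 [ 0.4743 -0.0385  0.1323] [0.0084 0.0251 0.0014]
0.14 19 [ 0.4747 -0.0438  0.1395] [0.0074 0.0241 0.0026]
0.15000000000000002 21 [ 0.4775 -0.0525  0.1506] [0.0042 0.0052 0.003 ]
0.16000000000000003 16 [ 0.4779 -0.0533  0.16  ] [0.004  0.0038 0.0032]
0.17000000000000004 18 [ 0.4768 -0.0545  0.1703] [0.0039 0.0041 0.0027]
0.18000000000000005 26 [ 0.4751 -0.0521  0.1787] [0.0046 0.0032 0.0023]
0.19000000000000006 12 [ 0.4768 -0.0483  0.1901] [0.0071 0.0049 0.0031]
0.20000000000000007 12 [ 0.481  -0.0506  0.1978] [0.0073 0.0041 0.0013]
```

View pics/s2.png

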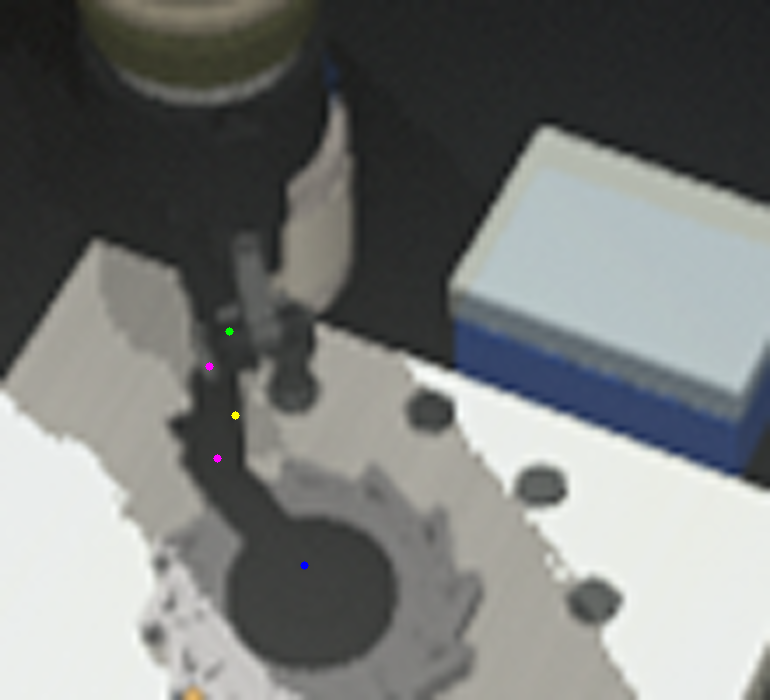

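Run:
```python
from h import *
s=read_camera("scene"); W=world(s); s0=dict(np.load("scene0.npz")); W0=world(s0)
np.set_printoptions(linewidth=220)
for nm,w in(("now",W),("before",W0)):
  print(nm)
  for v in range(174,206,3):
    print(v,*["(%d,%d,%d)"%tuple((w[v,u]*1000).round()) for u in range(230,250,2)])
w=read_camera("wrist"); cv2.imwrite("pics/w2.png",w["image"])
print(w["hand_eye"].round(3))
```

```text
now
174 (482,-68,279) (482,-61,272) (495,-68,290) (502,-68,297) (503,-63,292) (505,-59,291) (511,-59,295) (512,-54,291) (389,77,56) (390,83,51)
177 (477,-64,260) (484,-64,266) (493,-66,276) (503,-69,288) (506,-67,288) (508,-63,286) (511,-59,285) (495,-38,250) (391,74,47) (393,79,43)
180 (392,13,95) (480,-61,248) (482,-57,245) (485,-53,245) (504,-66,275) (514,-69,286) (514,-63,281) (383,73,26) (389,75,30) (393,79,29)
183 (395,9,90) (474,-56,226) (482,-57,235) (504,-73,271) (506,-68,267) (516,-71,280) (519,-68,279) (514,-57,264) (522,-59,273) (453,17,134)
186 (405,-1,96) (468,-52,205) (490,-66,240) (510,-78,270) (516,-78,276) (518,-74,274) (522,-72,274) (523,-67,271) (529,-67,276) (529,-61,270)
189 (411,-7,93) (411,0,86) (474,-52,198) (506,-76,254) (520,-83,273) (522,-78,270) (525,-76,270) (458,-3,133) (460,2,130) (465,4,131)
192 (415,-13,90) (464,-50,176) (475,-53,188) (481,-53,195) (485,-50,195) (487,-45,191) (436,10,85) (452,2,110) (459,3,114) (459,9,107)
195 (423,-20,92) (471,-58,178) (476,-56,180) (479,-51,178) (481,-47,175) (443,-4,93) (446,0,91) (453,0,98) (459,2,102) (460,8,96)
[... 1247 characters left out ...]
90) (452,2,108) (457,4,112) (460,8,109)
195 (422,-19,90) (470,-57,176) (476,-55,179) (479,-52,179) (481,-48,176) (441,-2,90) (446,0,92) (453,1,98) (457,4,99) (462,6,100)
198 (444,-41,121) (470,-58,164) (479,-59,174) (480,-54,169) (481,-48,163) (448,-10,91) (452,-7,91) (455,-2,90) (459,1,90) (464,3,92)
201 (451,-47,121) (469,-58,150) (475,-56,154) (481,-55,159) (484,-51,157) (454,-16,89) (456,-12,87) (461,-8,88) (466,-6,90) (471,-4,94)
204 (442,-41,92) (461,-51,122) (474,-56,140) (479,-54,143) (482,-50,141) (459,-22,88) (466,-21,94) (470,-18,94) (474,-15,95) (475,-9,88)
[[ 0.001 -0.96  -0.282  0.072]
 [ 1.     0.001  0.001 -0.   ]
 [-0.    -0.282  0.96  -0.179]
 [ 0.     0.     0.     1.   ]]
```

View pics/w2.png

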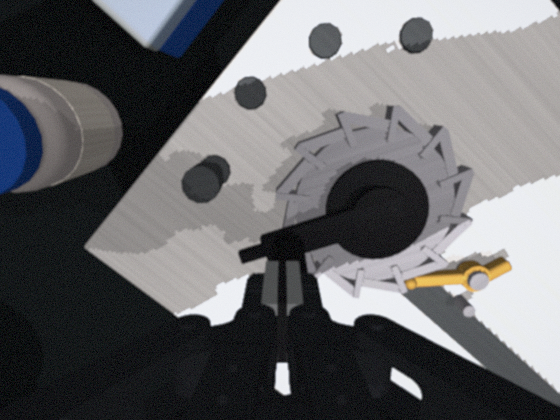

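Run:
```python
from h import *
w=read_camera("wrist"); st=env.get_state(); z=w["z_map"]; H=w["hand_eye"]
from scipy.spatial.transform import Rotation as R
q=st["orientation"]; T=np.eye(4); T[:3,:3]=R.from_quat([q[1],q[2],q[3],q[0]]).as_matrix(); T[:3,3]=st["tcp_pos"]
v,u=np.indices(z.shape); P=np.stack([(u-w["cx"])/w["fx"]*z,(v-w["cy"])/w["fy"]*z,z,np.ones_like(z)],-1)
tl=P@H.T; W=P@(T@H).T; print(w["fx"],T[:3,3])
for r in range(225,340,8):
    print(r,*["(%d,%d,%d|%d %d %d)"%(*(tl[r,c,:3]*1000).round(),*(W[r,c,:3]*1000).round()) for c in(262,270,278,286,294,302)])
for c,r in((265,206),(376,205),(205,183),(330,310)): print(c,r,W[r,c,:3].round(3))
```

```text
374.8098282198357 [ 0.47348451 -0.04048405  0.14441931]
225 (-5,-13,54|460 -38 91) (-6,-8,55|464 -41 89) (-5,-3,55|469 -44 90) (0,2,39|476 -42 106) (4,7,25|482 -40 119) (5,11,23|486 -42 121)
233 (-11,-13,55|457 -43 89) (0,-7,24|468 -37 120) (0,-2,24|472 -39 121) (2,2,17|477 -40 127) (2,7,19|480 -43 125) (0,11,23|483 -46 122)
241 (-5,-12,24|461 -39 120) (-4,-7,23|465 -41 122) (1,-2,9|472 -39 135) (2,2,5|477 -40 140) (2,6,6|480 -42 138) (-3,11,19|481 -49 125)
249 (-10,-12,23|459 -43 121) (-9,-7,23|463 -45 122) (0,-2,-1|472 -39 146) (2,2,-5|476 -40 150) (2,6,-5|480 -42 150) (-1,10,3|482 -47 141)
257 (-15,-12,25|456 -47 120) (-14,-7,22|460 -49 122) (0,-2,-11|472 -39 156) (2,2,-16|476 -40 160) (2,6,-16|479 -42 161) (0,10,-10|482 -46 154)
265 (-34,-13,54|444 -62 90) (11,-5,-45|475 -29 189) (11,-2,-45|478 -30 189) (11,2,-45|481 -32 190) (11,5,-45|483 -33 190) (0,9,-21|481 -45 165)
273 (8,-8,-44|471 -30 189) (11,-4,-53|476 -28 197) (11,-2,-52|478 -30 196) (11,1,-53|481 -32 197) (11,4,-52|483 -33 196) (7,8,-44|484 -39 188)
281 (7,-8,-50|471 -31 195) (11,-4,-57|475 -29 202) (11,-1,-59|478 -30 
[... 499 characters left out ...]
 221)
313 (13,-6,-82|475 -27 227) (12,-4,-82|477 -28 226) (7,-1,-73|476 -34 218) (7,1,-73|478 -35 218) (12,3,-81|483 -32 225) (13,6,-83|485 -32 227)
321 (12,-6,-85|475 -27 230) (12,-3,-86|477 -28 230) (4,-1,-73|475 -36 217) (5,1,-74|477 -37 218) (13,3,-86|483 -31 231) (12,6,-85|484 -33 229)
329 (13,-6,-90|475 -27 235) (12,-3,-89|477 -29 233) (2,-1,-74|473 -38 218) (2,1,-74|475 -40 218) (13,3,-90|483 -32 234) (12,5,-90|485 -33 234)
337 (13,-5,-94|476 -27 238) (13,-3,-94|477 -28 238) (-1,-1,-74|472 -41 218) (-1,1,-74|474 -42 219) (12,3,-93|483 -32 238) (12,5,-94|484 -33 238)
265 206 [ 0.468 -0.028  0.089]
376 205 [ 0.527 -0.054  0.121]
205 183 [0.457 0.008 0.135]
330 310 [ 0.466 -0.117  0.089]
```

Neither camera shows any motion of the wheel. The wrist depth puts the visible fingertips about 42 mm above the TCP (z≈0.186), so they passed 8 mm over the crank top. The crank also sits about 3–4 mm to the tool's +y side. I'll back off, recentre and go 2.6 cm lower. That leaves the gripper body about 13 mm above the crank.

Emit:
carry_out([
  {"tx": -0.9,"ty": -1.8,"tz": 0,"wx": 0,"wy": 0,"wz": 0,"claw": 1},
  {"tx": -0.9,"ty": -1.8,"tz": 0,"wx": 0,"wy": 0,"wz": 0,"claw": 1},
  {"tx": 0,"ty": 0,"tz": -1.3,"wx": 0,"wy": 0,"wz": 0,"claw": 1},
  {"tx": 0,"ty": 0,"tz": -1.3,"wx": 0,"wy": 0,"wz": 0,"claw": 1},
  {"tx": 0,"ty": 0,"tz": 0,"wx": 0,"wy": 0,"wz": 0,"claw": 1},
])

```text
clock: 4.62
tcp_pos: [0.4544, -0.0755, 0.1168]
orientation: [-0.001, 0.874, 0.486, -0.001]
wrist_force: [-0.6, -0.3, 0.3]
finger_gap: -0.0002
grip_force: 0.0
```

Emit:
carry_out([
  {"tx": 0.2,"ty": 0.35,"tz": 0,"wx": 0,"wy": 0,"wz": 0,"claw": 1},
  {"tx": 0.2,"ty": 0.35,"tz": 0,"wx": 0,"wy": 0,"wz": 0,"claw": 1},
  {"tx": 0.2,"ty": 0.35,"tz": 0,"wx": 0,"wy": 0,"wz": 0,"claw": 1},
  {"tx": 0.2,"ty": 0.3,"tz": 0,"wx": 0,"wy": 0,"wz": 0,"claw": 1},
  {"tx": 0,"ty": 0,"tz": 0,"wx": 0,"wy": 0,"wz": 0,"claw": 1},
])

```text
clock: 5.25
tcp_pos: [0.4626, -0.0636, 0.1187]
orientation: [0.001, 0.874, 0.486, -0.001]
wrist_force: [-4.9, -4.4, 3.1]
finger_gap: -0.0001
grip_force: 2.8
```

Contact now at about 6.6 N. I'll push further and measure.

Emit:
carry_out([
  {"tx": 0.2,"ty": 0.3,"tz": 0,"wx": 0,"wy": 0,"wz": 0,"claw": 1},
  {"tx": 0.2,"ty": 0.3,"tz": 0,"wx": 0,"wy": 0,"wz": 0,"claw": 1},
  {"tx": 0.2,"ty": 0.3,"tz": 0,"wx": 0,"wy": 0,"wz": 0,"claw": 1},
  {"tx": 0.2,"ty": 0.3,"tz": 0,"wx": 0,"wy": 0,"wz": 0,"claw": 1},
  {"tx": 0.2,"ty": 0.3,"tz": 0,"wx": 0,"wy": 0,"wz": 0,"claw": 1},
  {"tx": 0.2,"ty": 0.3,"tz": 0,"wx": 0,"wy": 0,"wz": 0,"claw": 1},
  {"tx": 0,"ty": 0,"tz": 0,"wx": 0,"wy": 0,"wz": 0,"claw": 1},
])

```text
clock: 6.12
tcp_pos: [0.4711, -0.0452, 0.1173]
orientation: [-0.001, 0.874, 0.486, -0.004]
wrist_force: [-10.8, -3.9, 2.3]
finger_gap: -0.0002
grip_force: 4.4
```

```bash
cat > lw.py <<'E'
import sys
from h import *
a=read_camera("wrist")["image"][80:330,130:530]; b=read_camera("scene")["image"][140:240,205:365]
cv2.imwrite(f"pics/{sys.argv[1]}.png",np.hstack([a,cv2.resize(b,(400,250),interpolation=cv2.INTER_CUBIC)]))
E
python3 lw.py l3
```

```text
(no output)
```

View pics/l3.png

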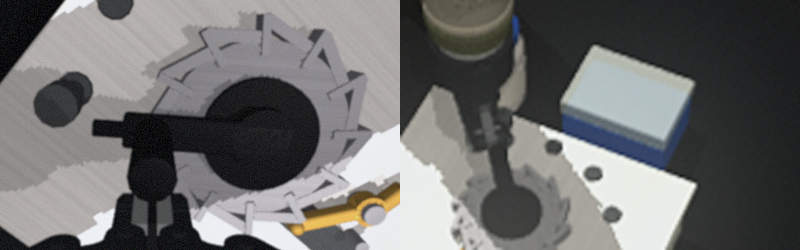

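The wrist crop shows the fingers behind the crank at (150,180), the pointer tip at (95,128) now approaching the post at (60,100), and the pawl lifting at (300,228). I'll keep the last picture for the end and measure the angle by numbers until then.

```bash
cat > ang.py <<'E'
from h import *
from scipy.spatial.transform import Rotation as R
def meas():
    st=env.get_state(); w=read_camera("wrist"); z=w["z_map"]
    q=st["orientation"]; T=np.eye(4); T[:3,:3]=R.from_quat(np.roll(q,-1)).as_matrix(); T[:3,3]=st["tcp_pos"]
    v,u=np.indices(z.shape); P=np.stack([(u-w["cx"])/w["fx"]*z,(v-w["cy"])/w["fy"]*z,z,np.ones_like(z)],-1)
    W=(P@(T@w["hand_eye"]).T)[...,:3]; hsv=cv2.cvtColor(w["image"],cv2.COLOR_BGR2HSV)
    dark=(hsv[...,2]<60)&(z>0)&(abs(W[...,2]-.121)<.007)
    hub0=np.array([.5231,-.0603])
    d=np.hypot(*(W[...,:2]-hub0).transpose(2,0,1))
    disc=dark&(d<.05); m=disc
    hubp=None
    k=cv2.morphologyEx((dark&(d<.1)).astype(np.uint8),cv2.MORPH_OPEN,cv2.getStructuringElement(cv2.MORPH_ELLIPSE,(45,45)))
    hubp=W[k>0][:,:2].mean(0) if k.any() else hub0
    rel=W[...,:2]-hubp; r=np.hypot(rel[...,0],rel[...,1]); a=dark&(r>.068)&(r<.088)&(rel[...,0]<.02)
    dirv=rel[a].mean(0); yaw=.2849
    post=(abs(W[...,2]-.135)<.005)&(hsv[...,2]<90)&(abs(r-.1)<.018)&(rel[...,0]<0)&(rel[...,1]>.02)
    pd=rel[post].mean(0); ang=lambda e:np.degrees((np.pi+yaw-np.arctan2(e[1],e[0]))%(2*np.pi))
    print("hub",hubp.round(4),k.sum(),"arm px",a.sum(),"r",np.hypot(*dirv).round(4),"q",ang(dirv).round(1),"post",post.sum(),np.hypot(*pd).round(4),ang(pd).round(1))
meas()
E
python3 ang.py
```

```text
hub [ 0.5231 -0.0603] 0 arm px 456 r 0.0753 q 54.6 post 1557 0.097 61.6
```

Emit:
carry_out([
  {"tx": 0.2,"ty": 0.2,"tz": 0,"wx": 0,"wy": 0,"wz": 0,"claw": 1},
  {"tx": 0.2,"ty": 0.2,"tz": 0,"wx": 0,"wy": 0,"wz": 0,"claw": 1},
  {"tx": 0.2,"ty": 0.2,"tz": 0,"wx": 0,"wy": 0,"wz": 0,"claw": 1},
  {"tx": 0.1,"ty": 0.2,"tz": 0,"wx": 0,"wy": 0,"wz": 0,"claw": 1},
  {"tx": 0,"ty": 0,"tz": 0,"wx": 0,"wy": 0,"wz": 0,"claw": 1},
])

```text
clock: 6.9
tcp_pos: [0.4796, -0.0373, 0.1175]
orientation: [-0.001, 0.874, 0.486, -0.003]
wrist_force: [-6.6, -4.3, -1.0]
finger_gap: 0.0
grip_force: 3.3
```

```bash
python3 ang.py
```

```text
hub [ 0.5231 -0.0603] 0 arm px 476 r 0.0754 q 66.3 post 1508 0.097 61.7
```

The pointer is now about 4.6° past the post line and the push force has dropped, so the pawl has probably fallen. I'll add a small margin, then ease back and clear.

Emit:
carry_out([
  {"tx": 0.2,"ty": 0.2,"tz": 0,"wx": 0,"wy": 0,"wz": 0,"claw": 1},
  {"tx": 0,"ty": 0,"tz": 0,"wx": 0,"wy": 0,"wz": 0,"claw": 1},
  {"tx": -0.2,"ty": -0.3,"tz": 0,"wx": 0,"wy": 0,"wz": 0,"claw": 1},
  {"tx": -0.2,"ty": -0.3,"tz": 0,"wx": 0,"wy": 0,"wz": 0,"claw": 1},
  {"tx": -0.2,"ty": -0.3,"tz": 0,"wx": 0,"wy": 0,"wz": 0,"claw": 1},
  {"tx": -0.3,"ty": -0.4,"tz": 0,"wx": 0,"wy": 0,"wz": 0,"claw": 1},
  {"tx": -0.5,"ty": -0.8,"tz": 0,"wx": 0,"wy": 0,"wz": 0,"claw": 1},
  {"tx": 0,"ty": 0,"tz": 0,"wx": 0,"wy": 0,"wz": 0,"claw": 1},
])

```text
clock: 7.95
tcp_pos: [0.4706, -0.0565, 0.1186]
orientation: [0.0, 0.874, 0.485, 0.0]
wrist_force: [0.3, -0.1, -0.2]
finger_gap: 0.0001
grip_force: 0.0
```

```bash
python3 ang.py
```

```text
hub [ 0.5231 -0.0603] 0 arm px 489 r 0.0755 q 61.8 post 1619 0.0969 61.5
```

The wheel holds at 61.8° in the estimate, against the post at 61.5°, and there's no force on the tool. I'll retreat upward and take the final look.

Emit:
carry_out([
  {"tx": -0.8,"ty": -1.2,"tz": 0,"wx": 0,"wy": 0,"wz": 0,"claw": 1},
  {"tx": -0.8,"ty": -1.2,"tz": 0,"wx": 0,"wy": 0,"wz": 0,"claw": 1},
  {"tx": 0,"ty": 0,"tz": 4,"wx": 0,"wy": 0,"wz": 0,"claw": 1},
  {"tx": 0,"ty": 0,"tz": 4,"wx": 0,"wy": 0,"wz": 0,"claw": 1},
  {"tx": -2.5,"ty": -4,"tz": 0,"wx": 0,"wy": 0,"wz": 0,"claw": 1},
  {"tx": -2.5,"ty": -4,"tz": 0,"wx": 0,"wy": 0,"wz": 0,"claw": 1},
  {"tx": 0,"ty": 0,"tz": 0,"wx": 0,"wy": 0,"wz": 0,"claw": 1},
  {"tx": 0,"ty": 0,"tz": 0,"wx": 0,"wy": 0,"wz": 0,"claw": 1},
])

```text
clock: 9.0
tcp_pos: [0.4042, -0.1602, 0.1984]
orientation: [-0.0, 0.874, 0.485, 0.0]
wrist_force: [-0.2, -0.2, -0.3]
finger_gap: -0.0
grip_force: 0.0
```

```bash
python3 -c "
from h import *
a=read_camera('wrist')['image']; b=read_camera('scene')['image'][110:390,110:350]
cv2.imwrite('pics/end.png',np.hstack([cv2.resize(a,(400,300)),cv2.resize(b,(400,467))[:300] if 0 else cv2.resize(b,(257,300))]))"
```

```text
(no output)
```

View pics/end.png

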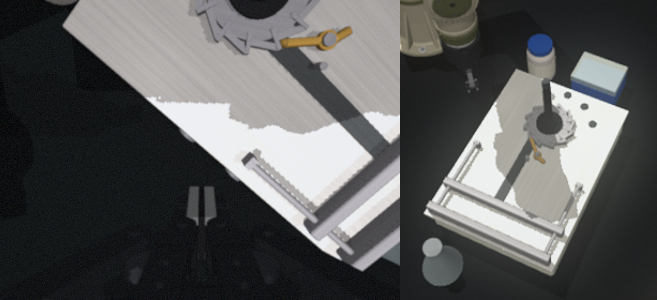

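The final picture shows the pointer at (547,85) in line with the index post and the pawl seated against the wheel. The flask, jar and tip box are standing and the gripper is clear.

```bash
python3 -c "
from workcell import env
print(env.hand_in())"
```

```text
the job is handed in; nothing more can be done
None
```

I wound the wheel one tooth to the index post; it holds there on the pawl with the gripper clear and the flask, jar and tip box still standing, and the job is handed in.

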